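Turn the cart wheel valve-up for the pump

TASK

The wheel of the herbarium's collecting cart is mounted, leaning back, in a bench stand and its tyre is to be pumped up. Turn the wheel by gently pushing its spokes round with the fingertips, one spoke after another and without spinning it, until the valve is at the very top of the wheel, its highest point straight up from the hub, and leave it standing there. Push only on the spokes, not on the tyre or the valve, and leave the bottle, the jar and the wrench where they are.

Things in the scene. Friction and masses are not known exactly. Their poses are not given: they have to be found in the camera images.
- stand: Fixed wheel stand; only its place and yaw vary. Origin: under the centre of its plywood foot (300 x 420 x 15 mm); +x away from the robot, +y left, z up. A grey H-frame on the robot's side and one behind carry the axle; legs at y = -175 and +175 mm. The wheel leans back: its top is tilted 45 degrees away from the robot (to +x), like a lectern.
- front_bar (a point): Middle of the crossbar of the H-frame on the robot's side, level with the hub, 50 mm before the wheel's middle plane, 185 mm above the table. The bar runs along the stand's y, 372 mm long, 18 mm thick, 20 mm tall. Only the upper half of the wheel, above this bar, can be reached into from the robot's side. The rear bar is its mirror image behind the wheel.
- hub (a point): Centre of the wheel, 150 mm above the table, straight above the stand's origin; does not move. 'Wheel frame' below: this origin, the stand's axes turned 45 degrees about the stand's +y, so x runs along the axle away from the robot (45 degrees downward), y left, z to the highest point of the wheel.
- wheel (a joint): Wheel angle, rad: 0 (or a multiple of 2 pi) when the valve is at the very top; grows clockwise seen from the robot (top moves right, to -y). In the wheel frame the valve is at y = -sin, z = cos of it. Starts at 2.1 to 4.18 (valve in the lower half); turns either way, several turns. Stiff bearing, about 0.12 N m: it stays where left, no coasting.
- spokes: Five grey spokes, turning with the wheel (origin hub centre), at 36, 108, 180, 252, 324 degrees from the valve. Each is a pair of straight blades, robot side and rear, from the hub (26 mm radius, 70 mm long) to the rim. A blade is 12 mm thick in the turning direction, 16 mm along the axle; the robot-side blade's centre is at wheel-frame x = -23 mm at 40 mm radius, -15 mm at 90 mm.
- tyre: Black tyre with aluminium rim, turning with the wheel (origin hub centre): 300 mm outer diameter, 40 mm wide; inside of the rim at 107 mm radius, rim 34 mm wide. Not to be pushed on.
- valve: Valve stem, turning with the wheel (origin hub centre, z towards the valve): 10 mm thick black rubber stem with an 8 mm brass end, sticking from the inside of the rim towards the hub, from 107 to 74 mm radius, in the wheel's middle plane, midway between two spokes. Not to be pushed on.
- valve_base (a point): Point where the valve stem leaves the rim, 107 mm from the hub's centre; turns with the wheel.
- spray: Bystander: small clear plastic bottle with paper label, 52 mm diameter, 130 mm tall, standing to the right of the stand, loose; origin at the centre of its underside.
- jar: Bystander: glass jar with steel cap, 60 mm diameter, 65 mm tall, standing to the left of the stand, loose; origin at the centre of its underside.
- wrench: Bystander: steel wrench about 150 mm long lying on the table on the robot's side of the stand, loose; origin under its middle.

How it is judged (in metres and radians):
At the end, for the whole second after the job is handed in: The valve is at the top of the wheel, within 6 degrees (11 mm sideways at the rim) of straight up from the hub along the leaning wheel, and the wheel is at rest (y of valve_base in the frame of stand between -0.0112 and 0.0112 m and height (world z) of valve_base above 0.2 m and velocity of joint wheel between -0.05 and 0.05 rad/s); the robot touches nothing.
It fails at once if the tyre or rim is pushed on (over 5 N) (contact force between any of the fingers, the arm and tyre above 5 N).
It fails at once if the valve is pushed on (over 5 N) (contact force between any of the fingers, the arm and valve above 5 N).
It fails at once if the wheel is flung round (faster than 6 rad/s, about one turn a second) (velocity of joint wheel above 6 rad/s or velocity of joint wheel below -6 rad/s).
It fails at once if the bottle, the jar or the wrench is moved or lifted (over 20 mm) (distance of any of spray, jar, wrench from where it was at the start of the episode above 0.02 m).
It also fails if it takes over 51 s, if anything falls off the work surface, if the arm or the gripper's body presses on something with over 40 N, if the wrist force passes 120 N, or if a joint passes its speed limit or range.

ROBOT

A 6-joint arm with a two-finger parallel gripper is mounted at the origin on the work surface. World frame = base frame: x ahead of the robot, y to its left, z up, the work surface at z = 0. Lengths are in mm, angles in rad, forces in N, time in s.
With the tool pointing down it reaches from about 300 to 875 mm from the base axis. Payload 6.4 kg.
Tool frame: the origin (TCP) lies midway between the tips of the shut fingers; the grasp point (between the pads) lies 19 mm behind it; z points along the fingers, y is the direction in which the jaws open and shut (so a half turn about z gives the same grasp; the last joint's range is limited). The gripper opens to 88 mm and grips with 3 to 60 N. Pads are 18 mm wide; open, the fingers measure 123 mm over their backs; the gripper's body (75 mm by 187 mm) begins 45 mm behind the grasp point.
Start: joints at [0.991, 0.181, 1.607, -0, 1.354, -0.206], TCP at [209.954, 535.313, 238.714] pointing down, gripper open.
Joint ranges: [-2.99, 2.99], [-0.89, 2.07], [0.3, 2.58], [-1.14, 4.28], [0, 2.63], [-3.12, 3.12]. Speed limits (rad/s): [2.57, 2.57, 3.01, 3.14, 3.14, 3.14].

INTERFACE

Orientations are given as a unit quaternion [w, x, y, z].
In Python, from plant import * gives the robot as it stands.
- The arm moves only by the shell command python3 -m pendant 'ROWS' [FORCE]. ROWS is JSON, a list of rows, each an object of numbers: "ax", "ay", "az": the turn, a rotation vector about the tool's x, y, z in degrees; "x", "y", "z": the shift along the tool's x, y, z in mm; "fingers": the closure in counts, from 0 (fully open) to 255 (shut). A call has 1 to 10 rows; each row is the pose to reach, as a shift and turn from the pose commanded when the call began, along the tool's axes at that moment; what a row does not reach only later rows make up. A row lasts 1/10 s, in which the tool goes at most 50 mm and 8.59 degrees, less where a joint would pass 70% of its speed; a pose out of reach is approached as far as the arm can. A call with a gripper value outside its range is refused whole. The fingers move at their own pace and stop on an object; FORCE is the grip in N (left out, the last holds). Time passes only in rows, so rows that repeat a pose let the fingers close. It gives the time, the measured TCP pose, the force and the opening at its end, in the units of the state.
- sense(): the state, without advancing time (a new reading comes with each control period).
- camera(name): name is "scene" or "top"; returns (picture, depth): 384x512x3 uint8, red, green, blue; 384x512 float32, mm along the optical axis (not along the pixel's ray), 0 where there is no reading.
- get_calibration(name): a dict with "fx", "fy", "cx", "cy" (pixels), "R" (3x3) and "t" (3): a world point X has camera coordinates R X + t. Camera axes: x right, y down, z forward; pixel columns grow to the right and rows downward; lengths in mm; the calibration is good to about 2 mm. A picture is of the moment at which its call begins. get_calibration takes no time and is no camera call.
- close_job(): hands the job in, once; it reports no verdict.
Trained networks look in the newest picture that a camera, given by its name, has taken for a name from the list of things; names that differ only in an ending like _2 or _b are one class to them, and where a whole thing is asked for, a point or a joint stands for the part that bears it (a point fixed in the world has none). Each returns a list of dicts, best first, with "conf" (0 to 1); they miss things now and then, are a little off and sometimes report something else, mostly with a low value. They report only what shows in the picture. A call takes as long as a camera call.
- regions_of(label, camera): "region" (384x512 bool, what is visible of it) and "box" ([left, top, right, bottom] in pixels, round what is visible of it).
- spot_point(label, camera): "at" ([row, column] in pixels: a listed point, or the origin of a listed thing).
The state is a dict: "time": time; "q": joint angles; "qvel": joint speeds; "joint_torque": joint torques, N m; "position": TCP position; "orientation": TCP orientation; "wrist_force": force on the tool from outside, world axes, zero at the start; "torque": the same for the moment, N m; "finger_gap": opening from 0.0 (shut) to 1.0 (fully open).
Only numpy, scipy, OpenCV 4.12 (cv2) and the standard library are available. Lean on these libraries where they do the work, as an engineer would, in place of code of your own. Each camera call takes 0.05 s, during which the arm holds its last target.

## Working session

There is one attempt and no reset: what is moved stays moved. The work goes in short steps, Python scripts to look and compute and a shell command to move; the robot and the scene stay as the last step left them, time stands still between calls to the robot, and variables do not carry over. Pictures are saved under pics/ and viewed, and the job is handed in when it is done.

```bash
ls; mkdir -p pics
cat > h.py <<'E'
from plant import *
import numpy as np, cv2
from scipy.spatial.transform import Rotation as Ro
def snap(n,f):
    p,d=camera(n); cv2.imwrite('pics/'+f,cv2.cvtColor(p,cv2.COLOR_RGB2BGR)); return p,d
def unproj(n,r,c,z):
    k=get_calibration(n); X=np.array([(c-k['cx'])/k['fx']*z,(r-k['cy'])/k['fy']*z,z])
    return np.array(k['R']).T@(X-np.array(k['t']))
def proj(n,X):
    k=get_calibration(n); c=np.array(k['R'])@np.array(X)+np.array(k['t'])
    return [k['fy']*c[1]/c[2]+k['cy'],k['fx']*c[0]/c[2]+k['cx']]
E
python3 - <<'E'
from h import *
for n in('scene','top'):
    p,d=snap(n,n+'0.png')
    for l in ('valve','valve_base','hub','front_bar','stand','spray','jar','wrench'):
        s=spot_point(l,n)
        print(n,l,[(np.round(a['at']),round(a['conf'],2),np.round(unproj(n,*a['at'],d[int(a['at'][0]),int(a['at'][1])]))) for a in s[:2]])
print(sense()); 
for n in('scene','top'): k=get_calibration(n); print(-np.array(k['R']).T@k['t'],k['fx'])
E
```

```text
pics
scene valve []
scene valve_base []
scene hub [(array([174., 211.]), 0.8, array([594., -69., 173.]))]
scene front_bar [(array([162., 222.]), 0.67, array([552., -65., 194.]))]
scene stand [(array([201., 214.]), 0.96, array([667.,  27., 219.])), (array([173., 210.]), 0.18, array([596., -70., 179.]))]
scene spray [(array([146., 176.]), 0.87, array([ 616., -190.,  213.])), (array([162., 220.]), 0.5, array([557., -69., 198.]))]
scene jar [(array([262., 284.]), 0.93, array([608., 230.,  62.])), (array([175., 212.]), 0.45, array([594., -65., 174.]))]
scene wrench [(array([158., 243.]), 0.49, array([ 392., -146.,    5.])), (array([173., 211.]), 0.19, array([594., -70., 176.]))]
top valve [(array([193., 298.]), 0.36, array([ 516., -105.,   88.]))]
top valve_base [(array([197., 296.]), 0.92, array([ 503., -101.,   86.]))]
top hub [(array([163., 292.]), 0.95, array([589., -80., 202.]))]
top front_bar [(array([175., 290.]), 0.84, array([554., -75., 198.]))]
top stand [(array([176., 287.]), 0.73, array([551., -66., 198.]))]
top spray [(array([191., 372.]), 0.78, array([ 523., -339.,   90.])),
[... 350 characters left out ...]
  1.35377823e+00, -2.06328118e-01]), 'qvel': array([-0.00118685, -0.00019848,  0.00103639, -0.00166626,  0.00131754,
        0.00209142]), 'joint_torque': array([-4.54957972e-04, -4.33827424e+01, -3.42170477e+01,  7.03473925e-02,
        3.08025337e-02,  3.97429903e-05]), 'position': array([209.9508798 , 535.33165017, 238.73252305]), 'orientation': array([1.63978368e-06, 1.85793352e-01, 9.82588841e-01, 2.55143613e-05]), 'wrist_force': array([-0.20081276,  0.30716321, -0.40223306]), 'torque': array([-0.02398831, -0.01622598,  0.03552721]), 'finger_gap': 0.9992303194565789}
[955.49156836 431.23496634 984.93223521] 356.16597786799025
[ 329.21871648   18.43032587 1598.50988675] 485.1492999995336
```

Run:
```python
import cv2
a=cv2.imread('pics/top0.png')[90:270,170:400]; cv2.imwrite('pics/top0c.png',cv2.resize(a,None,fx=3.4,fy=3.3,interpolation=2))
a=cv2.imread('pics/scene0.png')[100:300,110:330]; cv2.imwrite('pics/sc0c.png',cv2.resize(a,None,fx=3,fy=3,interpolation=2))
```

```text
(no output)
```

View pics/top0c.png

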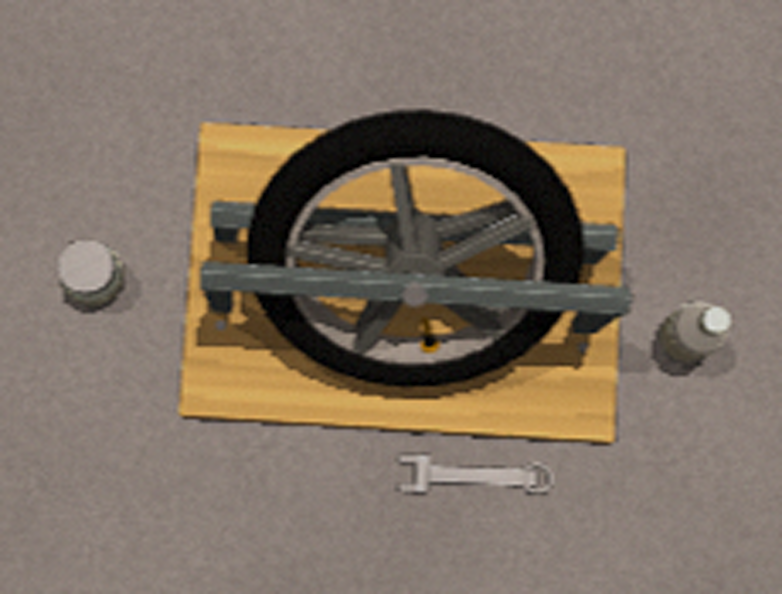

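View pics/sc0c.png

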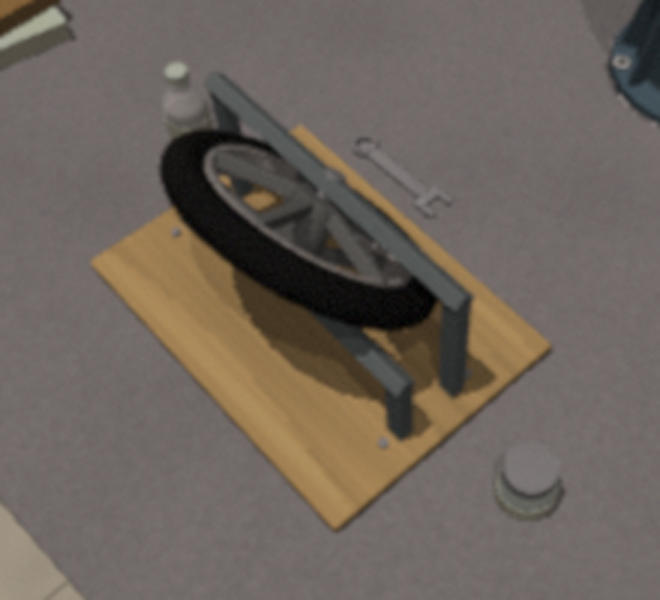

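The valve is near the bottom (top image about row 194, col 297). A spoke is just left of the top, at about row 140, col 288. Next I'll fit the stand pose and wheel angle.

```bash
cat >> h.py <<'E'
def cloud(n,d):
    k=get_calibration(n); r,c=np.indices(d.shape); z=d
    X=np.stack([(c-k['cx'])/k['fx']*z,(r-k['cy'])/k['fy']*z,z],-1)
    return (X-np.array(k['t']))@np.array(k['R'])
def wframe(hub,yaw): # columns = wheel axes in world
    return Ro.from_euler('z',yaw).as_matrix()@Ro.from_euler('y',45,degrees=True).as_matrix()
def spokes(n,d,hub,W,tag=None):
    P=cloud(n,d).reshape(-1,3); w=(P-hub)@W
    rr=np.hypot(w[:,1],w[:,2]); m=(d.reshape(-1)>0)&(rr>48)&(rr<98)&(w[:,0]>-36)&(w[:,0]<-3)&(w[:,2]>5)
    a=np.degrees(np.arctan2(-w[m,1],w[m,2])); return a,w[m]
E
python3 - <<'E'
from h import *
from scipy.optimize import least_squares
p,d=snap('top','top1.png')
P=cloud('top',d); hsv=cv2.cvtColor(p,cv2.COLOR_RGB2HSV)
m=((hsv[...,1]>90)&(hsv[...,0]>8)&(hsv[...,0]<30)).astype(np.uint8)
# plate: unproject at z=15
k=get_calibration('top');R=np.array(k['R']);C=-R.T@k['t']
r,c=np.nonzero(m); ray=np.stack([(c-k['cx'])/k['fx'],(r-k['cy'])/k['fy'],np.ones(len(r))],-1)@R
X=C+ray*((15-C[2])/ray[:,2])[:,None]
print('z of wood',np.median(P[r,c,2]))
ok=(abs(X[:,0]-590)<280)&(abs(X[:,1]+80)<320); X=X[ok]
print(cv2.minAreaRect(X[:,:2].astype(np.float32)))
# bar by depth
b=(P[...,2]>188)&(P[...,2]<205)&(d>0)&(P[...,0]>500)&(P[...,0]<620)&(hsv[...,2]<140)
q=P[b]; print('bar',len(q),q[:,1].min(),q[:,1].max(),np.polyfit(q[:,1],q[:,0],1),np.median(q,0))
for rg in regions_of('front_bar','top')[:1]: 
    g=P[rg['region']]; print(rg['conf'],np.median(g,0),len(g))
E
```

```text
z of wood 18.720090826550035
((595.267333984375, -81.50172424316406), (419.7845764160156, 323.0499267578125), 86.89091491699219)
bar 1257 -265.128363036375 104.69208627388663 [1.76298176e-02 5.65634057e+02] [554.46743549 -97.89006215 194.3406327 ]
0.83 [560.39867261 -75.81283602  79.68367711] 11614
```

Run:
```python
from h import *
p,d=snap('top','top2.png')
P=cloud('top',d); hsv=cv2.cvtColor(p,cv2.COLOR_RGB2HSV)
# foot edges via percentiles after rotating
m=((hsv[...,1]>90)&(hsv[...,0]>8)&(hsv[...,0]<30)&(d>0)&(abs(P[...,2]-15)<10))
X=P[m]; X=X[(abs(X[:,0]-590)<280)&(abs(X[:,1]+80)<320)]
for yaw in (-4,-3.5,-3,-2.5,-2):
    Y=X@Ro.from_euler('z',yaw,degrees=True).as_matrix()
    o=[]
    for ax in(0,1):
        h,e=np.histogram(Y[:,ax],np.arange(Y[:,ax].min()-5,Y[:,ax].max()+5,2)); t=np.nonzero(h>h.max()*.3)[0]; o+=[e[t[0]],e[t[-1]+1]]
    c=np.array([(o[0]+o[1])/2,(o[2]+o[3])/2,0]); print(yaw,np.round(o),Ro.from_euler('z',yaw,degrees=True).apply(c)[:2].round(1),round(o[1]-o[0]),round(o[3]-o[2]))
# bar: refine near line
b=(P[...,2]>183)&(P[...,2]<207)&(d>0)&(hsv[...,1]<90)
q=P[b]; q=q[(q[:,1]>-262)&(q[:,1]<103)]
f=np.array([.054,560.])
for w in (20,14,12,11):
    s=q[abs(q[:,0]-np.polyval(f,q[:,1]))<w]; 
    # midline from per-bin edges
    bins=np.arange(-262,103,15); xs=[];ys=[]
    for y in bins:
        t=s[(s[:,1]>=y)&(s[:,1]<y+15)]
        if len(t)>4: xs.append((np.percentile(t[:,0],3)+np.percentile(t[:,0],97))/2); ys.append(y+7.5)
    f=np.polyfit(ys,xs,1); print(f,np.degrees(np.arctan(f[0])),len(s),q[:,1].min())
r=np.array([P[i,j] for i,j in zip(*np.nonzero(b)) if abs(P[i,j,0]-np.polyval(f,P[i,j,1]))<11]); print('y ends',np.percentile(r[:,1],[0,1,99,100]),np.median(r[:,2]))
```

```text
-4 [ 438.  738. -250.  170.] [583.8 -81. ] 300 420
-3.5 [ 439.  739. -254.  164.] [585.4 -81.4] 300 418
-3 [ 438.  738. -260.  158.] [584.8 -81.5] 300 418
-2.5 [ 438.  738. -266.  154.] [585.1 -81.3] 300 420
-2 [ 436.  736. -272.  148.] [583.3 -82. ] 300 420
[5.37684244e-02 5.55550383e+02] 3.0777401126367274 1084 -261.4971821099085
[5.43927749e-02 5.54699925e+02] 3.113408440970609 1041 -261.4971821099085
[5.50744756e-02 5.54549474e+02] 3.15235035041416 993 -261.4971821099085
[5.51254789e-02 5.54398323e+02] 3.155263778433045 916 -261.4971821099085
y ends [-265.0289939  -261.94039491  101.46461097  104.8988906 ] 193.78635350891835
```

```bash
cat >> h.py <<'E'
HUB=np.array([585.,-81.5,150.]); YAW=np.radians(-3.1); W=wframe(HUB,YAW)
def wheel(tag):
    "overlay + spoke angles"
    p,d=snap('top',tag+'.png'); a,w=spokes('top',d,HUB,W)
    h,e=np.histogram(a,np.arange(-84,85,6)); print('hist',list(zip(e[:-1].astype(int),h)))
    # phase mod 72
    z=np.exp(1j*np.radians(a)*5); ph=np.degrees(np.angle(z.mean()))/5; print('phase mod72 (spoke nearest 0):',round(ph,1),'conc',round(abs(z.mean()),2))
    s=spot_point('valve_base','top')
    for v in s[:2]:
        k=get_calibration('top');R=np.array(k['R']);C=-R.T@k['t']; r,c=v['at']
        ray=np.array([(c-k['cx'])/k['fx'],(r-k['cy'])/k['fy'],1])@R
        n=W[:,0]; X=C+ray*(n@(HUB-C))/(n@ray); q=(X-HUB)@W
        print('valve px',np.round(v['at'],1),round(v['conf'],2),'wheel yz',q[1:].round(1),'ang',round(np.degrees(np.arctan2(-q[1],q[2])),1))
    im=cv2.cvtColor(p,cv2.COLOR_RGB2BGR)[100:240,220:370]; im=cv2.resize(im,None,fx=4,fy=4,interpolation=2)
    def px(q): r,c=proj('top',HUB+W@np.array(q,float)); return int((c-220)*4+2),int((r-100)*4+2)
    for i in range(5):
        t=np.radians(ph+72*i); 
        u=lambda r,x:[x,-r*np.sin(t),r*np.cos(t)]
        cv2.line(im,px(u(40,-31)),px(u(90,-23)),(0,0,255),1)
    cv2.circle(im,px([-50,0,0]),4,(255,255,0),1); cv2.circle(im,px([0,0,107]),4,(0,255,0),1)
    cv2.imwrite('pics/'+tag+'_o.png',im)
def tcp():
    s=sense(); q=s['orientation']; T=Ro.from_quat([q[1],q[2],q[3],q[0]]).as_matrix()
    print('t',round(s['time'],2),'tcp wheel',((s['position']-HUB)@W).round(1),'rotvec err',np.degrees(Ro.from_matrix(W.T@T@np.array([[0,0,-1],[0,1,0],[1,0,0]]).T@np.eye(3)).as_rotvec()).round(1) if 0 else '', 'F',s['wrist_force'].round(1))
    return s['position'],T
TG=np.column_stack([-W[:,2],W[:,1],W[:,0]])
def delta(pw,Tg=TG):
    p,T=tcp(); X=HUB+W@np.array(pw,float)
    print('shift',(T.T@(X-p)).round(1),'turn',np.degrees(Ro.from_matrix(T.T@Tg).as_rotvec()).round(2))
E
python3 - <<'E'
from h import *
wheel('w0')
delta([-150,-30,80]); delta([-80,-28,68])
E
```

```text
hist [(np.int64(-84), np.int64(61)), (np.int64(-78), np.int64(16)), (np.int64(-72), np.int64(0)), (np.int64(-66), np.int64(0)), (np.int64(-60), np.int64(0)), (np.int64(-54), np.int64(0)), (np.int64(-48), np.int64(0)), (np.int64(-42), np.int64(0)), (np.int64(-36), np.int64(0)), (np.int64(-30), np.int64(0)), (np.int64(-24), np.int64(0)), (np.int64(-18), np.int64(31)), (np.int64(-12), np.int64(38)), (np.int64(-6), np.int64(0)), (np.int64(0), np.int64(0)), (np.int64(6), np.int64(0)), (np.int64(12), np.int64(0)), (np.int64(18), np.int64(0)), (np.int64(24), np.int64(0)), (np.int64(30), np.int64(0)), (np.int64(36), np.int64(0)), (np.int64(42), np.int64(0)), (np.int64(48), np.int64(29)), (np.int64(54), np.int64(53)), (np.int64(60), np.int64(19)), (np.int64(66), np.int64(0)), (np.int64(72), np.int64(0)), (np.int64(78), np.int64(0))]
phase mod72 (spoke nearest 0): -12.1 conc 0.93
valve px [191.6 298.2] 0.72 wheel yz [-29.2 -90.8] ang 162.2
t 1.15 tcp wheel [-351.1  595.6 -225.7] rotvec err  F [-0.7 -0.8 -0.8]
shift [-536.8 -481.3  -73.9] turn [ -7.2  -44.61 -17.36]
t 1.15 tcp wheel [-351.1  595.6 -225.7] rotvec err  F [-0.7 -0.8 -0.8]
shift [-575.1 -466.5  -15.9] turn [ -7.2  -44.61 -17.36]
```

View pics/w0_o.png

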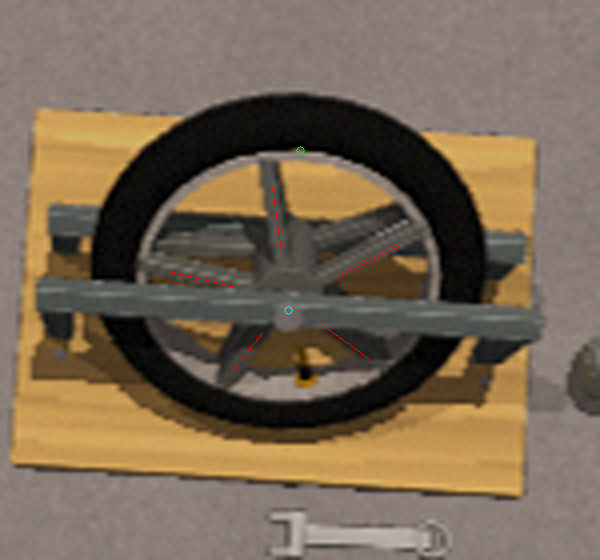

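```bash
R='{}'; python3 -m pendant '[{"x":-270,"y":-240,"z":-60,"ax":-3.6,"ay":-22,"az":-8.7,"fingers":255},{"x":-270,"y":-240,"z":-60,"ax":-3.6,"ay":-22,"az":-8.7,"fingers":255},{"x":-270,"y":-240,"z":-60,"ax":-3.6,"ay":-22,"az":-8.7,"fingers":255},{"x":-270,"y":-240,"z":-60,"ax":-3.6,"ay":-22,"az":-8.7,"fingers":255},{"x":-537,"y":-481,"z":-74,"ax":-7.2,"ay":-44.6,"az":-17.4,"fingers":255},{"x":-537,"y":-481,"z":-74,"ax":-7.2,"ay":-44.6,"az":-17.4,"fingers":255},{"x":-537,"y":-481,"z":-74,"ax":-7.2,"ay":-44.6,"az":-17.4,"fingers":255},{"x":-537,"y":-481,"z":-74,"ax":-7.2,"ay":-44.6,"az":-17.4,"fingers":255},{"x":-537,"y":-481,"z":-74,"ax":-7.2,"ay":-44.6,"az":-17.4,"fingers":255},{"x":-537,"y":-481,"z":-74,"ax":-7.2,"ay":-44.6,"az":-17.4,"fingers":255}]' 10; python3 -c "
from h import *
delta([-150,-30,80])"
```

```text
time: 2.15
position: [413.4, 131.6, 289.6]
orientation: [0.38, 0.025, 0.925, -0.01]
wrist_force: [0.4, -0.0, -0.2]
finger_gap: 0.115
t 2.15 tcp wheel [-228.   203.5  -30.6] rotvec err  F [ 0.4 -0.  -0.2]
shift [-111.  -233.6   77.1] turn [ 0.07 -0.32  0.02]
```

```bash
python3 -m pendant '[{"x":-103,"y":-226,"z":90,"ay":-0.3,"fingers":255},{"x":-103,"y":-226,"z":90,"ay":-0.3,"fingers":255},{"x":-103,"y":-226,"z":90,"ay":-0.3,"fingers":255},{"x":-103,"y":-226,"z":90,"ay":-0.3,"fingers":255},{"x":-103,"y":-226,"z":90,"ay":-0.3,"fingers":255},{"x":-103,"y":-226,"z":90,"ay":-0.3,"fingers":255},{"x":-103,"y":-226,"z":90,"ay":-0.3,"fingers":255},{"x":-103,"y":-226,"z":90,"ay":-0.3,"fingers":255},{"x":-103,"y":-226,"z":128,"ay":-0.3,"fingers":255},{"x":-103,"y":-226,"z":128,"ay":-0.3,"fingers":255}]'; python3 -c "
from h import *
delta([-12,-22,72])
p,d=snap('scene','s1.png');cv2.imwrite('pics/s1c.png',cv2.resize(cv2.cvtColor(p,cv2.COLOR_RGB2BGR)[60:260,100:340],None,fx=3,fy=3))
p,d=snap('top','t1.png');cv2.imwrite('pics/t1c.png',cv2.resize(cv2.cvtColor(p,cv2.COLOR_RGB2BGR)[80:260,180:400],None,fx=3,fy=3))"
```

```text
t 2.15 tcp wheel [-228.   203.5  -30.6] rotvec err  F [ 0.4 -0.  -0.2]
shift [-103.7 -225.8  215.1] turn [ 0.07 -0.32  0.02]schema error: expected keys ax, ay, az, x, y, z, fingers
```

View pics/s1c.png

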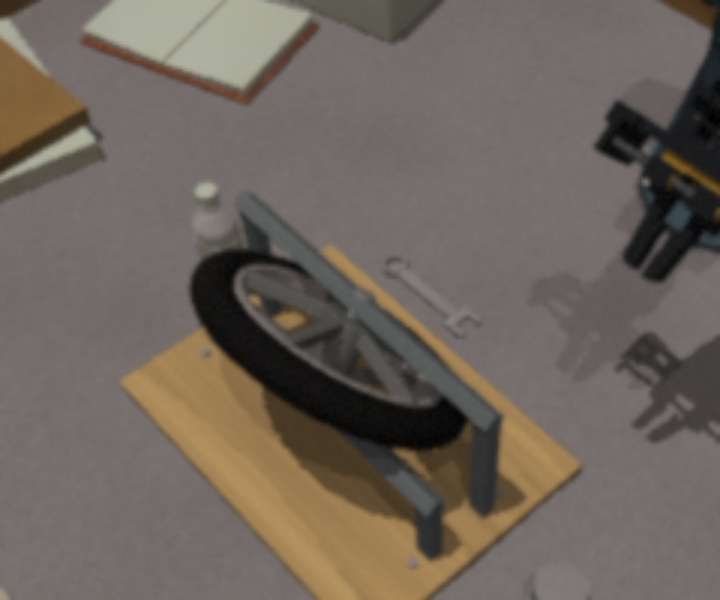

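View pics/t1c.png

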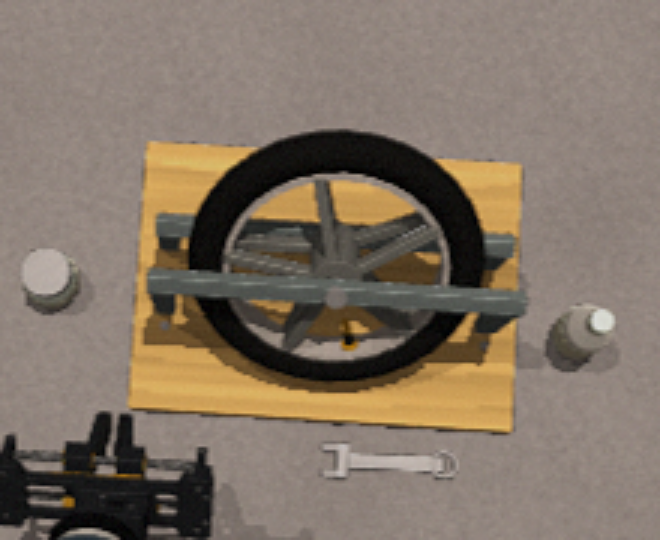

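The rows need all seven keys, so the call was refused and nothing moved.

```bash
python3 -m pendant '[{"ax":0,"ay":-0.3,"az":0,"x":-103,"y":-226,"z":90,"fingers":255},{"ax":0,"ay":-0.3,"az":0,"x":-103,"y":-226,"z":90,"fingers":255},{"ax":0,"ay":-0.3,"az":0,"x":-103,"y":-226,"z":90,"fingers":255},{"ax":0,"ay":-0.3,"az":0,"x":-103,"y":-226,"z":90,"fingers":255},{"ax":0,"ay":-0.3,"az":0,"x":-103,"y":-226,"z":90,"fingers":255},{"ax":0,"ay":-0.3,"az":0,"x":-103,"y":-226,"z":90,"fingers":255},{"ax":0,"ay":-0.3,"az":0,"x":-103,"y":-226,"z":90,"fingers":255},{"ax":0,"ay":-0.3,"az":0,"x":-103,"y":-226,"z":128,"fingers":255},{"ax":0,"ay":-0.3,"az":0,"x":-103,"y":-226,"z":128,"fingers":255},{"ax":0,"ay":-0.3,"az":0,"x":-103,"y":-226,"z":128,"fingers":255}]'; python3 -c "
from h import *
delta([-12,-22,72])
p,d=snap('scene','s2.png');cv2.imwrite('pics/s2c.png',cv2.resize(cv2.cvtColor(p,cv2.COLOR_RGB2BGR)[60:260,100:340],None,fx=3,fy=3))
p,d=snap('top','t2.png');cv2.imwrite('pics/t2c.png',cv2.resize(cv2.cvtColor(p,cv2.COLOR_RGB2BGR)[80:260,180:400],None,fx=3,fy=3))"
```

```text
time: 3.25
position: [563.6, -99.3, 267.9]
orientation: [0.379, 0.024, 0.925, -0.008]
wrist_force: [0.5, -0.3, -0.4]
finger_gap: 0.01
t 3.25 tcp wheel [-97.8 -18.9  68.9] rotvec err  F [ 0.5 -0.3 -0.4]
shift [-3.7 -3.5 85.8] turn [ 0.26 -0.4   0.01]
```

View pics/s2c.png

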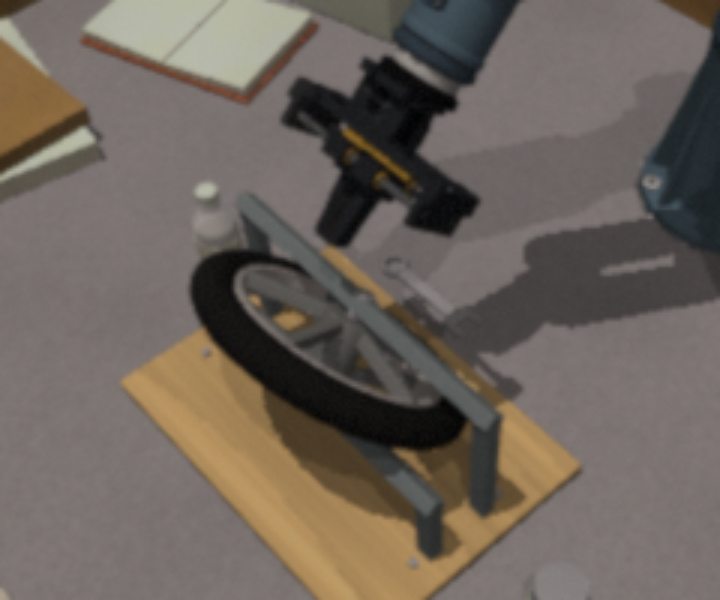

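View pics/t2c.png

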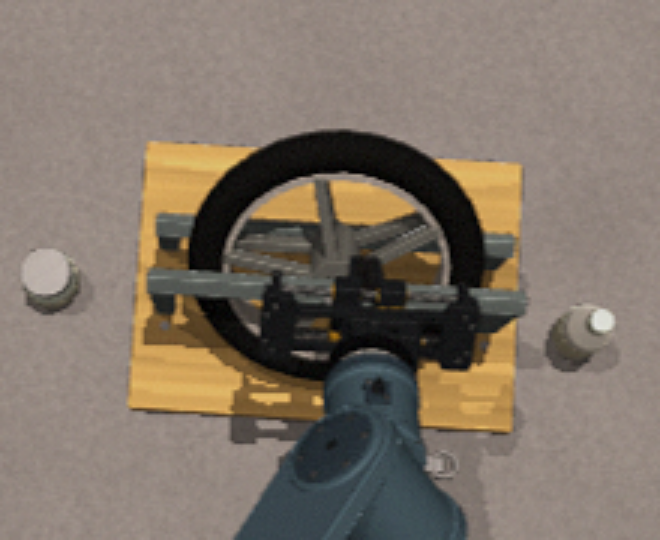

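```bash
python3 -m pendant '[{"ax":0,"ay":0,"az":0,"x":-3,"y":-4,"z":20,"fingers":255},{"ax":0,"ay":0,"az":0,"x":-3,"y":-4,"z":40,"fingers":255},{"ax":0,"ay":0,"az":0,"x":-3,"y":-4,"z":52,"fingers":255},{"ax":0,"ay":0,"az":0,"x":-3,"y":-4,"z":62,"fingers":255},{"ax":0,"ay":0,"az":0,"x":-3,"y":-4,"z":68,"fingers":255},{"ax":0,"ay":0,"az":0,"x":-3,"y":-4,"z":74,"fingers":255},{"ax":0,"ay":0,"az":0,"x":-3,"y":-4,"z":80,"fingers":255},{"ax":0,"ay":0,"az":0,"x":-3,"y":-4,"z":85,"fingers":255},{"ax":0,"ay":0,"az":0,"x":-3,"y":-4,"z":85,"fingers":255}]'; python3 -c "
from h import *
delta([-12,-22,72])
# path of peg centre
for th in range(0,-81,-10):
    t=np.radians(th); u=np.array([-np.sin(t),np.cos(t)]); n=np.array([-np.cos(t),-np.sin(t)])
    print(th,(64*u+6*n+np.array([-17.5,9])).round(0))
"
```

```text
time: 4.25
position: [625.9, -108.9, 211.2]
orientation: [0.381, 0.025, 0.924, -0.01]
wrist_force: [-0.1, -0.0, -0.4]
finger_gap: 0.005
t 4.25 tcp wheel [-13.3 -25.2  73.1] rotvec err  F [-0.1 -0.  -0.4]
shift [1.1 3.2 1.4] turn [ 0.05 -0.2  -0.01]
0 [-24.  73.]
-10 [-12.  73.]
-20 [-1. 71.]
-30 [ 9. 67.]
-40 [19. 62.]
-50 [28. 55.]
-60 [35. 46.]
-70 [41. 37.]
-80 [44. 26.]
```

```bash
python3 -m pendant '[{"ax":0,"ay":0,"az":0,"x":0,"y":7,"z":0,"fingers":255},{"ax":0,"ay":0,"az":0,"x":0,"y":13,"z":0,"fingers":255},{"ax":0,"ay":0,"az":0,"x":1,"y":18,"z":0,"fingers":255},{"ax":0,"ay":0,"az":0,"x":2,"y":24,"z":0,"fingers":255},{"ax":0,"ay":0,"az":0,"x":4,"y":29,"z":0,"fingers":255},{"ax":0,"ay":0,"az":0,"x":6,"y":34,"z":0,"fingers":255},{"ax":0,"ay":0,"az":0,"x":8,"y":39,"z":0,"fingers":255},{"ax":0,"ay":0,"az":0,"x":11,"y":44,"z":0,"fingers":255},{"ax":0,"ay":0,"az":0,"x":14,"y":49,"z":0,"fingers":255},{"ax":0,"ay":0,"az":0,"x":18,"y":53,"z":0,"fingers":255}]'; python3 -c "
from h import *
delta([-12,41,37])
p,d=snap('scene','s3.png');cv2.imwrite('pics/s3c.png',cv2.resize(cv2.cvtColor(p,cv2.COLOR_RGB2BGR)[110:230,140:280],None,fx=5,fy=5))
p,d=snap('top','t3.png');cv2.imwrite('pics/t3c.png',cv2.resize(cv2.cvtColor(p,cv2.COLOR_RGB2BGR)[100:220,220:360],None,fx=5,fy=5))"
```

```text
time: 5.25
position: [615.8, -54.8, 198.8]
orientation: [0.381, 0.025, 0.924, -0.01]
wrist_force: [1.5, -1.5, 1.9]
finger_gap: 0.006
t 5.25 tcp wheel [-13.8  28.3  55.2] rotvec err  F [ 1.5 -1.5  1.9]
shift [18.2 12.7  1.9] turn [ 0.05 -0.16  0.01]
```

View pics/s3c.png

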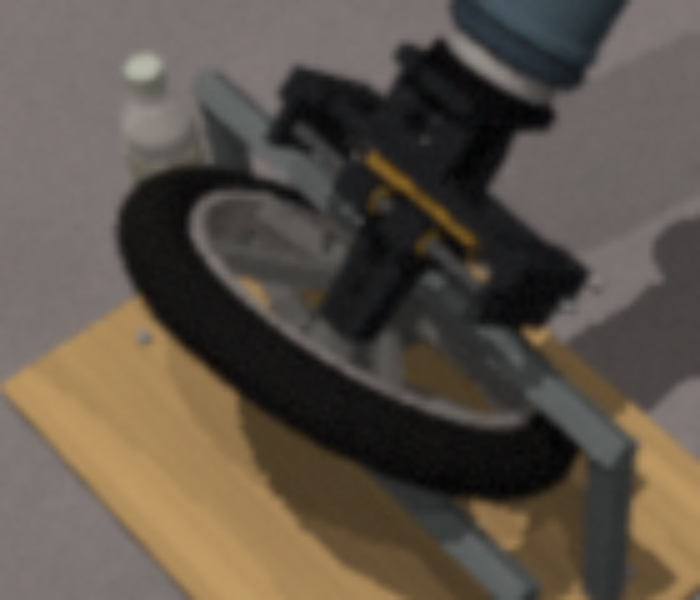

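View pics/t3c.png

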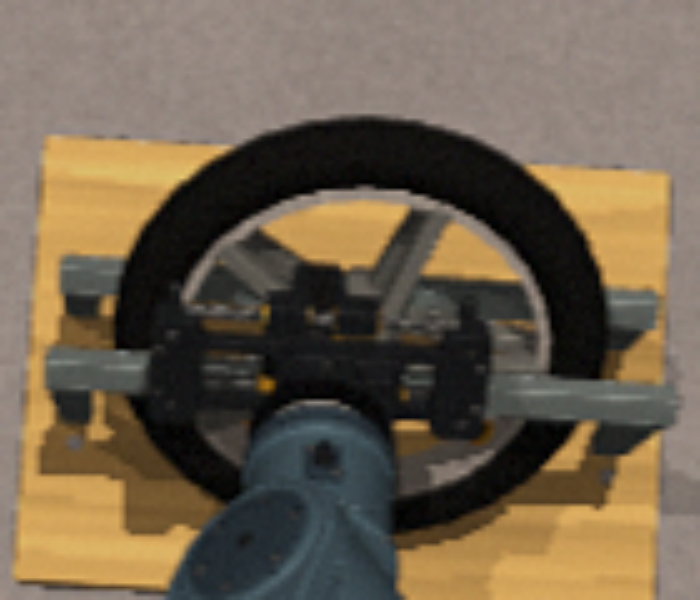

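```bash
python3 -c "
from h import *
p,d=camera('top')
"
python3 - <<'E'
import cv2,numpy as np
E
python3 -m pendant '[{"ax":0,"ay":0,"az":0,"x":3,"y":3,"z":0,"fingers":255},{"ax":0,"ay":0,"az":0,"x":6,"y":5,"z":0,"fingers":255},{"ax":0,"ay":0,"az":0,"x":9,"y":7,"z":0,"fingers":255},{"ax":0,"ay":0,"az":0,"x":12,"y":9,"z":0,"fingers":255},{"ax":0,"ay":0,"az":0,"x":15,"y":11,"z":0,"fingers":255},{"ax":0,"ay":0,"az":0,"x":18,"y":13,"z":0,"fingers":255}]'; python3 -c "
from h import *
tcp()"
```

```text
time: 6.0
position: [603.6, -41.7, 185.9]
orientation: [0.381, 0.025, 0.924, -0.01]
wrist_force: [0.8, -2.2, 1.2]
finger_gap: 0.006
t 6.0 tcp wheel [-13.8  40.7  37. ] rotvec err  F [ 0.8 -2.2  1.2]
```

```bash
python3 -m pendant '[{"ax":0,"ay":0,"az":0,"x":-4,"y":-4,"z":0,"fingers":255},{"ax":0,"ay":0,"az":0,"x":-6,"y":-6,"z":-25,"fingers":255},{"ax":0,"ay":0,"az":0,"x":-15,"y":-12,"z":-45,"fingers":255},{"ax":0,"ay":0,"az":0,"x":-27,"y":-50,"z":-45,"fingers":255},{"ax":0,"ay":0,"az":0,"x":-27,"y":-78,"z":-45,"fingers":255},{"ax":0,"ay":0,"az":0,"x":-27,"y":-78,"z":-45,"fingers":255},{"ax":0,"ay":0,"az":0,"x":-27,"y":-78,"z":-45,"fingers":255}]'; python3 -c "
from h import *
tcp(); wheel('w1')"
```

```text
time: 6.7
position: [586.5, -119.3, 236.4]
orientation: [0.38, 0.026, 0.924, -0.01]
wrist_force: [0.1, 0.3, 0.3]
finger_gap: 0.006
t 6.7 tcp wheel [-58.5 -37.6  63.6] rotvec err  F [0.1 0.3 0.3]
hist [(np.int64(-84), np.int64(0)), (np.int64(-78), np.int64(15)), (np.int64(-72), np.int64(56)), (np.int64(-66), np.int64(23)), (np.int64(-60), np.int64(0)), (np.int64(-54), np.int64(0)), (np.int64(-48), np.int64(0)), (np.int64(-42), np.int64(0)), (np.int64(-36), np.int64(0)), (np.int64(-30), np.int64(0)), (np.int64(-24), np.int64(0)), (np.int64(-18), np.int64(0)), (np.int64(-12), np.int64(0)), (np.int64(-6), np.int64(30)), (np.int64(0), np.int64(33)), (np.int64(6), np.int64(3)), (np.int64(12), np.int64(0)), (np.int64(18), np.int64(0)), (np.int64(24), np.int64(0)), (np.int64(30), np.int64(0)), (np.int64(36), np.int64(0)), (np.int64(42), np.int64(0)), (np.int64(48), np.int64(0)), (np.int64(54), np.int64(0)), (np.int64(60), np.int64(4)), (np.int64(66), np.int64(40)), (np.int64(72), np.int64(4)), (np.int64(78), np.int64(0))]
phase mod72 (spoke nearest 0): 1.1 conc 0.94
valve px [177.6 322.9] 0.57 wheel yz [-99.2 -30.8] ang 107.3
valve px [175.8 291.2] 0.46 wheel yz [ -2.1 -31.4] ang 176.2
```

View pics/w1_o.png

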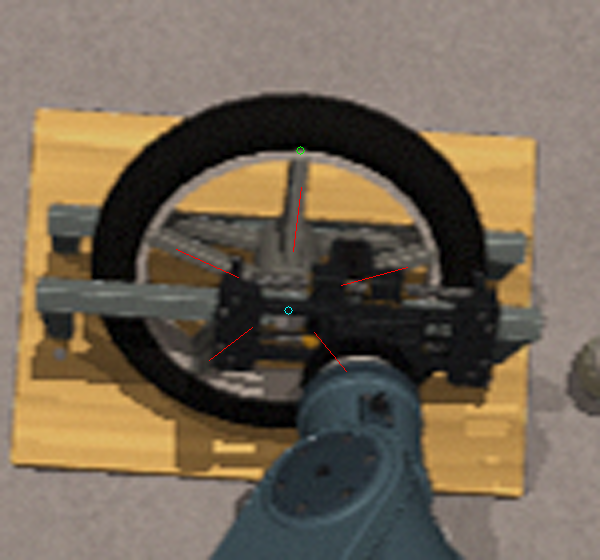

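```bash
python3 -m pendant '[{"ax":0,"ay":0,"az":0,"x":0,"y":0,"z":10,"fingers":255},{"ax":0,"ay":0,"az":0,"x":0,"y":0,"z":20,"fingers":255},{"ax":0,"ay":0,"az":0,"x":0,"y":0,"z":29,"fingers":255},{"ax":0,"ay":0,"az":0,"x":0,"y":0,"z":37,"fingers":255},{"ax":0,"ay":0,"az":0,"x":0,"y":0,"z":45,"fingers":255},{"ax":0,"ay":0,"az":0,"x":0,"y":0,"z":45,"fingers":255},{"ax":0,"ay":0,"az":0,"x":-3,"y":7,"z":45,"fingers":255},{"ax":0,"ay":0,"az":0,"x":-6,"y":14,"z":45,"fingers":255},{"ax":0,"ay":0,"az":0,"x":-8,"y":20,"z":45,"fingers":255},{"ax":0,"ay":0,"az":0,"x":-9,"y":26,"z":45,"fingers":255}]'; python3 -c "
from h import *
tcp()"
```

```text
time: 7.8
position: [626.5, -95.1, 211.6]
orientation: [0.381, 0.025, 0.924, -0.01]
wrist_force: [-2.1, -1.7, -0.6]
finger_gap: 0.004
t 7.8 tcp wheel [-13.7 -11.3  73.4] rotvec err  F [-2.1 -1.7 -0.6]
```

```bash
python3 -m pendant '[{"ax":0,"ay":0,"az":0,"x":1,"y":6,"z":0,"fingers":255},{"ax":0,"ay":0,"az":0,"x":2,"y":11,"z":0,"fingers":255},{"ax":0,"ay":0,"az":0,"x":4,"y":16,"z":0,"fingers":255},{"ax":0,"ay":0,"az":0,"x":6,"y":21,"z":0,"fingers":255},{"ax":0,"ay":0,"az":0,"x":9,"y":27,"z":0,"fingers":255},{"ax":0,"ay":0,"az":0,"x":12,"y":32,"z":0,"fingers":255},{"ax":0,"ay":0,"az":0,"x":18,"y":39,"z":0,"fingers":255},{"ax":0,"ay":0,"az":0,"x":22,"y":43,"z":0,"fingers":255},{"ax":0,"ay":0,"az":0,"x":27,"y":47,"z":0,"fingers":255},{"ax":0,"ay":0,"az":0,"x":31,"y":50,"z":0,"fingers":255}]'
python3 -m pendant '[{"ax":0,"ay":0,"az":0,"x":3,"y":2,"z":0,"fingers":255},{"ax":0,"ay":0,"az":0,"x":5,"y":3,"z":0,"fingers":255},{"ax":0,"ay":0,"az":0,"x":5,"y":3,"z":0,"fingers":255}]'; python3 -c "
from h import *
tcp()"
```

```text
time: 8.8
position: [606.6, -43.3, 188.9]
orientation: [0.381, 0.025, 0.924, -0.01]
wrist_force: [1.1, -1.7, 3.0]
finger_gap: 0.01
time: 9.1
position: [603.3, -40.4, 185.4]
orientation: [0.38, 0.025, 0.924, -0.01]
wrist_force: [0.1, 0.9, 1.0]
finger_gap: 0.005
t 9.1 tcp wheel [-13.7  42.   36.3] rotvec err  F [0.1 0.9 1. ]
```

```bash
python3 -m pendant '[{"ax":0,"ay":0,"az":0,"x":-4,"y":-4,"z":0,"fingers":255},{"ax":0,"ay":0,"az":0,"x":-6,"y":-6,"z":-25,"fingers":255},{"ax":0,"ay":0,"az":0,"x":-15,"y":-12,"z":-45,"fingers":255},{"ax":0,"ay":0,"az":0,"x":-27,"y":-50,"z":-45,"fingers":255},{"ax":0,"ay":0,"az":0,"x":-27,"y":-79,"z":-45,"fingers":255},{"ax":0,"ay":0,"az":0,"x":-27,"y":-79,"z":-45,"fingers":255},{"ax":0,"ay":0,"az":0,"x":-27,"y":-79,"z":-45,"fingers":255}]'; python3 -c "
from h import *
tcp(); wheel('w2')"
```

```text
time: 9.8
position: [586.7, -119.6, 236.6]
orientation: [0.381, 0.026, 0.924, -0.01]
wrist_force: [-0.1, 0.9, -0.3]
finger_gap: 0.006
t 9.8 tcp wheel [-58.6 -37.9  63.9] rotvec err  F [-0.1  0.9 -0.3]
hist [(np.int64(-84), np.int64(1)), (np.int64(-78), np.int64(15)), (np.int64(-72), np.int64(63)), (np.int64(-66), np.int64(16)), (np.int64(-60), np.int64(0)), (np.int64(-54), np.int64(0)), (np.int64(-48), np.int64(0)), (np.int64(-42), np.int64(0)), (np.int64(-36), np.int64(0)), (np.int64(-30), np.int64(0)), (np.int64(-24), np.int64(0)), (np.int64(-18), np.int64(0)), (np.int64(-12), np.int64(0)), (np.int64(-6), np.int64(32)), (np.int64(0), np.int64(37)), (np.int64(6), np.int64(2)), (np.int64(12), np.int64(0)), (np.int64(18), np.int64(0)), (np.int64(24), np.int64(0)), (np.int64(30), np.int64(3)), (np.int64(36), np.int64(2)), (np.int64(42), np.int64(0)), (np.int64(48), np.int64(0)), (np.int64(54), np.int64(0)), (np.int64(60), np.int64(4)), (np.int64(66), np.int64(38)), (np.int64(72), np.int64(5)), (np.int64(78), np.int64(0))]
phase mod72 (spoke nearest 0): 0.9 conc 0.9
valve px [144.2 316.5] 0.94 wheel yz [-65.6  87.5] ang 36.9
```

View pics/w2_o.png

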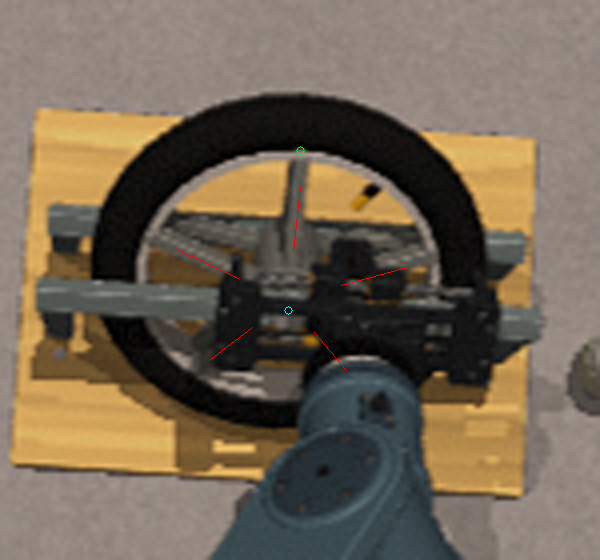

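```bash
python3 -m pendant '[{"ax":0,"ay":0,"az":0,"x":0,"y":0,"z":10,"fingers":255},{"ax":0,"ay":0,"az":0,"x":0,"y":0,"z":20,"fingers":255},{"ax":0,"ay":0,"az":0,"x":0,"y":0,"z":29,"fingers":255},{"ax":0,"ay":0,"az":0,"x":0,"y":0,"z":36,"fingers":255},{"ax":0,"ay":0,"az":0,"x":0,"y":0,"z":42,"fingers":255},{"ax":0,"ay":0,"az":0,"x":0,"y":0,"z":42,"fingers":255},{"ax":0,"ay":0,"az":0,"x":-3,"y":7,"z":42,"fingers":255},{"ax":0,"ay":0,"az":0,"x":-6,"y":14,"z":42,"fingers":255},{"ax":0,"ay":0,"az":0,"x":-8,"y":20,"z":42,"fingers":255},{"ax":0,"ay":0,"az":0,"x":-9,"y":26,"z":42,"fingers":255}]'
python3 -m pendant '[{"ax":0,"ay":0,"az":0,"x":1,"y":6,"z":0,"fingers":255},{"ax":0,"ay":0,"az":0,"x":2,"y":11,"z":0,"fingers":255},{"ax":0,"ay":0,"az":0,"x":4,"y":16,"z":0,"fingers":255},{"ax":0,"ay":0,"az":0,"x":6,"y":20,"z":0,"fingers":255},{"ax":0,"ay":0,"az":0,"x":7,"y":23,"z":0,"fingers":255},{"ax":0,"ay":0,"az":0,"x":7,"y":23,"z":0,"fingers":255}]'
python3 -c "
from h import *
tcp(); wheel('w3')"
```

```text
time: 10.9
position: [624.4, -95.0, 213.8]
orientation: [0.381, 0.025, 0.924, -0.01]
wrist_force: [-1.5, -2.6, -0.1]
finger_gap: 0.005
time: 11.5
position: [620.3, -70.8, 208.2]
orientation: [0.381, 0.024, 0.924, -0.01]
wrist_force: [0.3, -0.9, 0.7]
finger_gap: 0.006
t 11.5 tcp wheel [-16.6  12.5  65.6] rotvec err  F [ 0.3 -0.9  0.7]
hist [(np.int64(-84), np.int64(0)), (np.int64(-78), np.int64(0)), (np.int64(-72), np.int64(0)), (np.int64(-66), np.int64(0)), (np.int64(-60), np.int64(0)), (np.int64(-54), np.int64(0)), (np.int64(-48), np.int64(0)), (np.int64(-42), np.int64(0)), (np.int64(-36), np.int64(17)), (np.int64(-30), np.int64(32)), (np.int64(-24), np.int64(1)), (np.int64(-18), np.int64(10)), (np.int64(-12), np.int64(11)), (np.int64(-6), np.int64(7)), (np.int64(0), np.int64(7)), (np.int64(6), np.int64(1)), (np.int64(12), np.int64(0)), (np.int64(18), np.int64(0)), (np.int64(24), np.int64(0)), (np.int64(30), np.int64(23)), (np.int64(36), np.int64(43)), (np.int64(42), np.int64(12)), (np.int64(48), np.int64(1)), (np.int64(54), np.int64(0)), (np.int64(60), np.int64(0)), (np.int64(66), np.int64(0)), (np.int64(72), np.int64(0)), (np.int64(78), np.int64(0))]
phase mod72 (spoke nearest 0): -29.0 conc 0.65
valve px [134.1 297.4] 0.71 wheel yz [ -7.1 117.6] ang 3.4
```

View pics/w3_o.png

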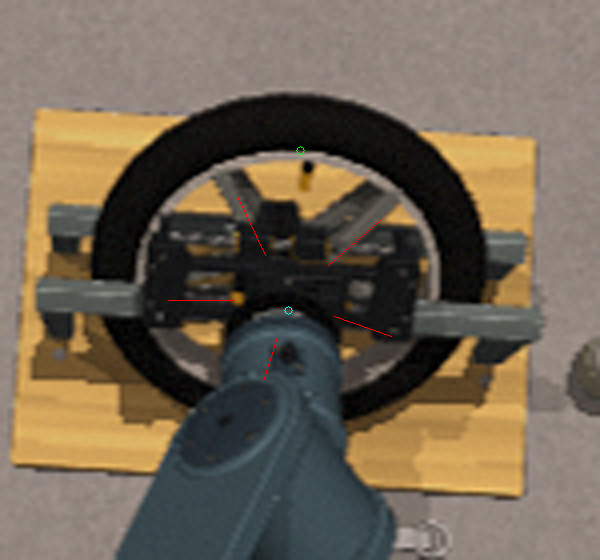

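Run:
```python
from h import *
for r in (74,80,90,100,107):
  for a in (0,4):
    t=np.radians(a); rr,c=proj('top',HUB+W@np.array([0,-r*np.sin(t),r*np.cos(t)])); print(r,a,((c-220)*4+2).round(1),((rr-100)*4+2).round(1))
p=cv2.imread('pics/w3.png'); print(p[136:152,292:302].tolist() if 0 else '')
im=cv2.resize(p[125:155,275:320],None,fx=16,fy=16,interpolation=0); cv2.imwrite('pics/w3z.png',im)
h=cv2.cvtColor(p,cv2.COLOR_BGR2HSV)[130:156,285:310]; q=p[130:156,285:310]
m=(q[...,2].astype(int)-q[...,0]>90)&(h[...,1]>170); r,c=np.nonzero(m); print(r+130,c+285)
```

```text
74 0 296.4 188.9
74 4 303.4 189.6
80 0 297.1 182.0
80 4 304.7 182.7
90 0 298.4 170.4
90 4 306.9 171.2
100 0 299.6 158.7
100 4 309.2 159.5
107 0 300.5 150.4
107 4 310.8 151.3

[143 143 144 144 144 145 145 145 146 146 147 147] [295 296 295 296 297 295 296 297 295 296 295 296]
```

View pics/w3z.png

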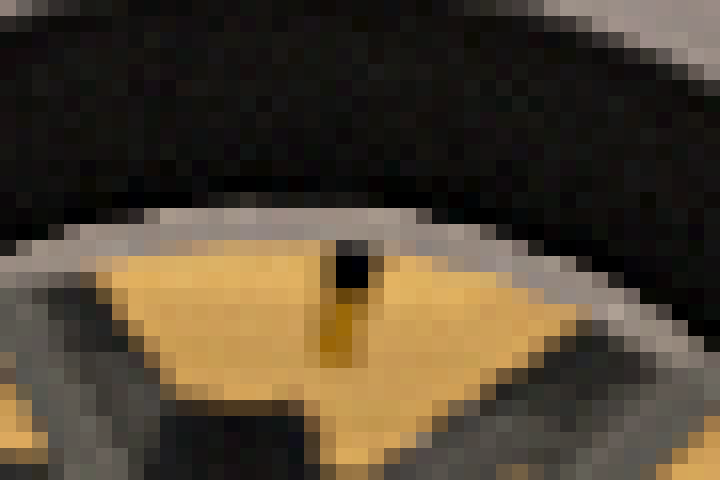

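```bash
python3 -m pendant '[{"ax":0,"ay":0,"az":0,"x":1,"y":2,"z":0,"fingers":255},{"ax":0,"ay":0,"az":0,"x":1.5,"y":3.5,"z":0,"fingers":255},{"ax":0,"ay":0,"az":0,"x":2,"y":4.5,"z":0,"fingers":255},{"ax":0,"ay":0,"az":0,"x":2,"y":4.5,"z":0,"fingers":255}]'
cat >> h.py <<'E'
def valve(tag):
    p,d=snap('top',tag+'.png'); im=cv2.cvtColor(p,cv2.COLOR_RGB2BGR)
    k=get_calibration('top');R=np.array(k['R']);C=-R.T@k['t']
    # black stem & brass within expected window
    for nm,m in (('black',(p.max(2)<60)),('brass',(p[...,0].astype(int)-p[...,2]>110)&(cv2.cvtColor(p,cv2.COLOR_RGB2HSV)[...,1]>170))):
        w=np.zeros_like(m); w[140:150 if nm=='brass' else 144,286:306]=1; r,c=np.nonzero(m&w)
        if len(r)==0: print(nm,'none'); continue
        r0,c0=r.mean(),c.mean(); ray=np.array([(c0-k['cx'])/k['fx'],(r0-k['cy'])/k['fy'],1])@R
        n=W[:,0]; X=C+ray*(n@(HUB-C))/(n@ray); q=(X-HUB)@W
        print(nm,len(r),r0.round(1),c0.round(1),q.round(1),'ang',np.degrees(np.arctan2(-q[1],q[2])).round(1))
    cv2.imwrite('pics/'+tag+'z.png',cv2.resize(im[120:170,265:330],None,fx=11,fy=11,interpolation=0))
E
python3 -c "
from h import *
tcp(); valve('w4')"
```

```text
time: 12.0
position: [619.3, -67.0, 206.9]
orientation: [0.381, 0.025, 0.924, -0.01]
wrist_force: [-0.4, -1.1, 0.1]
finger_gap: 0.002
t 12.0 tcp wheel [-16.6  16.4  63.9] rotvec err  F [-0.4 -1.1  0.1]
black 6 141.0 294.5 [-0.  -0.8 93.8] ang 0.5
brass 13 145.0 294.0 [-0.  -0.6 80.1] ang 0.4
```

View pics/w4z.png

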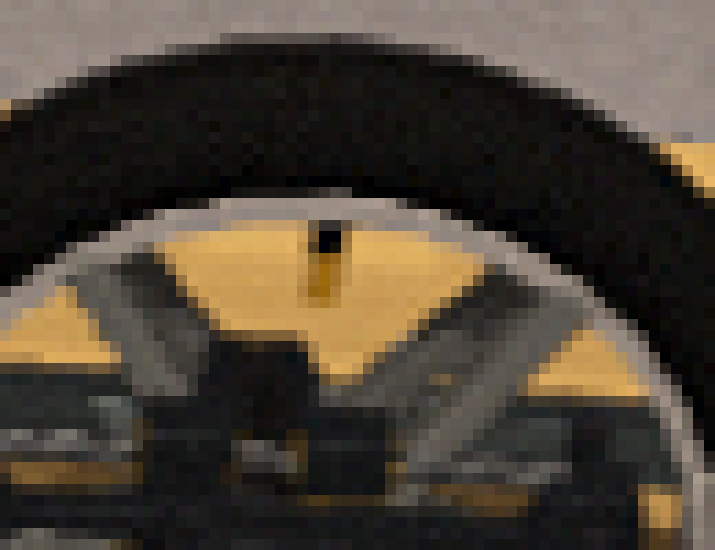

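```bash
python3 -m pendant '[{"ax":0,"ay":0,"az":0,"x":0,"y":-5,"z":0,"fingers":255},{"ax":0,"ay":0,"az":0,"x":0,"y":-8,"z":-8,"fingers":255},{"ax":0,"ay":0,"az":0,"x":0,"y":-8,"z":-30,"fingers":255},{"ax":0,"ay":0,"az":0,"x":0,"y":-8,"z":-60,"fingers":255},{"ax":0,"ay":0,"az":0,"x":0,"y":-8,"z":-100,"fingers":255},{"ax":0,"ay":0,"az":0,"x":0,"y":-8,"z":-150,"fingers":255},{"ax":0,"ay":0,"az":0,"x":0,"y":-8,"z":-200,"fingers":255},{"ax":0,"ay":0,"az":0,"x":0,"y":-8,"z":-200,"fingers":255},{"ax":0,"ay":0,"az":0,"x":0,"y":-8,"z":-200,"fingers":255},{"ax":0,"ay":0,"az":0,"x":0,"y":-8,"z":-200,"fingers":255}]'
python3 -c "
from h import *
tcp(); valve('w5'); wheel('w6')
print([(l,[(np.round(a['at']),round(a['conf'],2)) for a in spot_point(l,'top')[:1]]) for l in ('jar','spray','wrench')])"
```

```text
time: 13.05
position: [478.0, -67.6, 347.6]
orientation: [0.38, 0.025, 0.925, -0.01]
wrist_force: [-0.7, 0.1, -0.7]
finger_gap: 0.006
t 13.05 tcp wheel [-215.8    8.1   63.7] rotvec err  F [-0.7  0.1 -0.7]
black 6 141.0 294.5 [-0.  -0.8 93.8] ang 0.5
brass 14 145.1 294.1 [ 0.  -0.9 79.6] ang 0.6
hist [(np.int64(-84), np.int64(0)), (np.int64(-78), np.int64(0)), (np.int64(-72), np.int64(0)), (np.int64(-66), np.int64(0)), (np.int64(-60), np.int64(0)), (np.int64(-54), np.int64(0)), (np.int64(-48), np.int64(0)), (np.int64(-42), np.int64(18)), (np.int64(-36), np.int64(52)), (np.int64(-30), np.int64(14)), (np.int64(-24), np.int64(0)), (np.int64(-18), np.int64(0)), (np.int64(-12), np.int64(0)), (np.int64(-6), np.int64(1)), (np.int64(0), np.int64(4)), (np.int64(6), np.int64(0)), (np.int64(12), np.int64(0)), (np.int64(18), np.int64(0)), (np.int64(24), np.int64(7)), (np.int64(30), np.int64(57)), (np.int64(36), np.int64(31)), (np.int64(42), np.int64(0)), (np.int64(48), np.int64(0)), (np.int64(54), np.int64(0)), (np.int64(60), np.int64(0)), (np.int64(66), np.int64(0)), (np.int64(72), np.int64(0)), (np.int64(78), np.int64(0))]
phase mod72 (spoke nearest 0): -35.4 conc 0.89
valve px [137.1 298.9] 0.68 wheel yz [-12.3 107.9] ang 6.5
[('jar', [(array([175., 193.]), 0.66)]), ('spray', [(array([192., 370.]), 0.85)]), ('wrench', [(array([238., 309.]), 0.66)])]
```

View pics/w6_o.png

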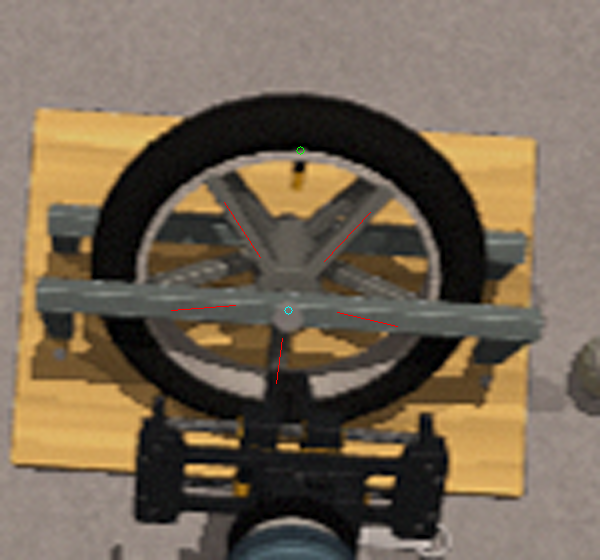

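```bash
python3 -c "
from plant import *
print(close_job())"
```

```text
the job is handed in; nothing more can be done
None
```

I turned the wheel counterclockwise by about 168° in three gentle pushes on the spokes with the shut fingertips. I then nudged it the last few degrees, backed the gripper about 200 mm away, and handed the job in at about 13 s.

**Wheel position:** After the fingers were clear, the valve stem and its brass end measured about 0.5° from the top in the top-camera picture. The spokes agreed, at 0.6°; the limit is 6°.

**One disagreement:** The trained network's last valve_base reading gave 6.5°, just over the limit. It sits about 4 pixels to the side of the stem visible in the picture, so I treated it as a detection error.

**Forces:** The wrist force readings after each move were only a few newtons.

**Bystanders:** The bottle and jar showed within 2 pixels of their starting places in the top-camera picture. The wrench showed about 3 pixels off, roughly 10 mm. The gripper never came near any of them, so I take that as detection noise.

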